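Stow the console knob in the hidden drawer

ROBOT

A 6-joint arm with a two-finger parallel gripper is mounted at the origin on the work surface. World frame = base frame: x ahead of the robot, y to its left, z up, the work surface at z = 0. Lengths are in m, angles in rad, forces in N, time in s.
With the tool pointing down it reaches from about 0.3 to 0.875 m from the base axis. Payload 6.4 kg.
Tool frame: the origin (TCP) lies at the very end of the fingers, on their centre line; the grasp point (between the pads) lies 19 mm behind it (ctrl.tcp_to_grasp is the distance from the TCP to the grasp point, in m); z points along the fingers, y is the line along which they close (so a half turn about z gives the same grasp; the last joint's range is limited). The gripper opens to 85 mm and grips with 20 to 120 N. Pads are 22 mm wide; open, the fingers measure 114 mm over their backs; the gripper's body (76 mm by 85 mm) begins 54 mm behind the grasp point. The pads swing forward as they close: fully open they stand 13 mm farther back than shut.
Start: joints at [0.991, 0.181, 1.607, -0, 1.354, -0.206], TCP at [0.21, 0.535, 0.231] pointing down, gripper open.
Joint ranges: [-2.99, 2.99], [-0.89, 2.07], [0.3, 2.58], [-1.14, 4.28], [0, 2.63], [-3.12, 3.12]. Speed limits (rad/s): [2.57, 2.57, 3.01, 3.14, 3.14, 3.14].

INTERFACE

Orientations are given as [roll, pitch, yaw] about the fixed x, y, z axes, in that order (R = Rz(yaw) Ry(pitch) Rx(roll)).
In Python, from cell import status, imaging, ctrl gives the robot as it stands. The module is installed in compiled form; this text tells all that it offers.
- The arm moves only by the tool drive_tool, never from a script. Its argument "moves" is a list of rows, each an object of numbers: "x", "y", "z": the shift along the tool's x, y, z in mm; "rx", "ry", "rz": the turn, a rotation vector about the tool's x, y, z in rad. A call has 1 to 12 rows; each row is the pose to reach, as a shift and turn from the pose commanded when the call began, along the tool's axes at that moment; what a row does not reach only later rows make up. A row lasts 1/12 s, in which the tool goes at most 41.7 mm and 7.16 degrees, less where a joint would pass 70% of its speed; a pose out of reach is approached as far as the arm can. A call with a gripper value outside its range is refused whole. "fingers" is the opening, from 0 (shut) to 1 (fully open), set as the call begins (left out, the last holds). The fingers move at their own pace and stop on an object; the grip force is fixed at half the most. Time passes only in rows, so rows that repeat a pose let the fingers close. It gives the time, the measured TCP pose, the force, the opening and the grip force at its end, in the units of the state.
- status.read_state(): the state, without advancing time (a new reading comes with each control period).
- imaging.snapshot(name): name is "scene" or "side" or "wrist"; returns the picture (400x640x3 uint8, red, green, blue); there is no depth.
- imaging.camera_info(name): a dict with "vertical_fov" (degrees; the focal length in pixels is half the picture's height over the tangent of half this angle, whatever the lens; pixels are square), "cx", "cy" (the principal point, pixels), "rvec" (rotation vector, rad) and "tvec" (3), from world to camera coordinates, as OpenCV has them; the wrist camera has in their place "tool_from_camera" (4x4, takes a point from camera to tool coordinates, whose origin is the TCP and whose axes are the flange's). Camera axes: x right, y down, z forward; pixel columns grow to the right and rows downward; lengths in m; the calibration is good to about 2 mm. The wrist camera is an equidistant fisheye: a pixel r from the principal point sees the ray r / f radians off the axis. A picture is of the moment at which its call begins: read the wrist's pose just before it. camera_info takes no time and is no camera call.
- ctrl.finish_job(): hands the job in; it is judged then, once.
The state is a dict: "clock": time; "joint_positions": joint angles; "joint_velocities": joint speeds; "joint_efforts": joint torques, N m; "tcp_pos": TCP position; "tcp_rot": TCP orientation; "force": force on the tool from outside, world axes, zero at the start; "torque": the same for the moment, N m; "width": opening from 0.0 (shut) to 1.0 (fully open); "finger_force": force on a finger pad.
Only numpy, scipy, OpenCV 4.12 (cv2) and the standard library are available. Lean on these libraries where they do the work, as an engineer would, in place of code of your own. Each camera call takes 0.05 s, during which the arm holds its last target. There are 200 camera calls.

TASK

Press the push plate on top of the small grey case so that its hidden drawer springs right out. Grip the large knob of the white control console, twist it about an eighth of a turn and back again to break its tight hold, pull it straight up off its spindle and set it down in the drawer without dropping it. Then push the drawer fully home until it latches, leaving the other things on the desk where they are.

Things in the scene. Friction and masses are not known exactly. Their poses are not given: they have to be found in the camera images.
- case: (All sizes in these notes are in mm unless marked.) Small grey steel case fixed to the desk, 150 (x) x 140 (y) x 70 high; origin at the centre of its underside, z up, its front (a plain drawer front, no handle, flush with the side walls; the top plate ends 4 behind it) looks to its own -x.
- latch_top (a point): Centre of the top face of the case's steel push plate (34 in x, 50 in y), which stands 10 proud of the case's top at rest, 35 behind the case's centre. Pressing it straight down some 6 (about 5 N) frees the drawer; its stop is 8 down (5.5 N and then rigid). It springs up again when let go.
- latch (a joint): How far the push plate is pressed down, m: 0 up, 0.008 at its stop.
- drawer (a joint): How far the drawer is out, m: 0 shut and latched with its front flush, 0.090 fully out. Once freed it springs out by itself to 0.090 in the case's -x direction within about a second. Pushing it back takes 1 to 3 N, with about 7 N in the last 25 mm to snap past the latch; it must be pushed to 0 or a little further (its rigid stop is at -0.003, the front 3 behind flush), after which the latch holds it at 0.
- drawer_front (a point): Centre of the outer face of the drawer's front panel (124 in y, from 8 to 61 above the desk; this point is 35 above the desk); moves with the drawer. x axis points into the case.
- drawer_in (a point): Centre of the drawer's inner floor, 12 above the desk, same axes as the case; moves with the drawer. The compartment is 64 (x) x 112 (y) inside; its side and back walls rise 30 above the floor, the front panel 49 above it. Open above when the drawer is out.
- console: White control console fixed to the desk, 170 (x) x 180 (y) x 60 high, flat top; origin at the centre of its underside, z up. On its top: the large knob near its front, and two small fixed knobs (16 across, 14 high) at its back corners, which stay.
- spindle (a point): Foot of the split spindle on which the large knob sits, on the console's top face (60 above the desk), 30 in front of the console's centre; console's axes. The spindle stands 13 high.
- knob: The large black round knob, 36 across, 30 high, 35 g, with a white line on top from its middle along its own +x. Origin at the centre of its underside, z up along its axis. At the start it is pushed fully down on the spindle, white line roughly along the console's +x. It grips the spindle by friction: about 10 to 16 N straight up or 0.06 N m to turn, less to pull while it is being turned; it turns either way without stops and is clear of the spindle when lifted 15.
- knob_mid (a point): Centre of the knob, 15 above its underside.
- screwdriver: Bystander, to be left alone: black-handled screwdriver lying between the console and the case, about 170 long, along its x; origin at its underside.
- tape_roll: Bystander, to be left alone: roll of paper tape lying flat, 68 across, 18 high; origin at its underside.
- mug: Bystander, to be left alone: white mug, 76 across, 90 high; origin at its underside.
- bottle: Bystander, to be left alone: clear drinks bottle standing upright, 64 across, 190 high; origin at its underside.
- stapler: Bystander, to be left alone: stapler, 36 x 130 x 40; origin at its underside.
- clip_box: Bystander, to be left alone: small grey clip box, 50 x 70 x 22; origin at its underside.
Mind the look-alikes: they are no part of the job. Leave any blue look-alike of the case alone.

How it is judged:
On the way, in this order (a step that is already met when the one before it is completed fails the run):
1. the drawer has sprung out, with the knob still on its spindle (value of joint drawer above 0.08 m and horizontal distance between knob and spindle below 0.006 m and z of knob in the frame of spindle below 0.01 m), for 0.1 s.
2. the knob is twisted at least 23 degrees while on its spindle (angle between the x axis of knob and the x axis of console, either way round above 0.4 rad and horizontal distance between knob and spindle below 0.006 m and z of knob in the frame of spindle below 0.01 m), for 0.05 s.
3. the knob is twisted back to within 14 degrees of the start while still on its spindle (angle between the x axis of knob and the x axis of console, either way round below 0.25 rad and horizontal distance between knob and spindle below 0.006 m and z of knob in the frame of spindle below 0.01 m), for 0.05 s.
4. the knob lies in the open drawer, let go (value of joint drawer above 0.06 m and contact force between knob and the fingers below 0.1 N and linear speed of knob below 0.05 m/s and x of knob_mid in the frame of drawer_in between -0.034 and 0.034 m and y of knob_mid in the frame of drawer_in between -0.058 and 0.058 m and z of knob_mid in the frame of drawer_in between 0.008 and 0.024 m), for 0.2 s.
At the end, for the whole second after the job is handed in: The knob lies at rest inside the drawer (its centre within the compartment's walls and at most 24 mm over the floor), released; the drawer is shut to within 3 mm and latched, the push plate is up again (within 2 mm) (value of joint drawer below 0.003 m and value of joint latch below 0.002 m and linear speed of knob below 0.03 m/s and contact force between knob and the fingers below 0.1 N and x of knob_mid in the frame of drawer_in between -0.034 and 0.034 m and y of knob_mid in the frame of drawer_in between -0.058 and 0.058 m and z of knob_mid in the frame of drawer_in between 0.008 and 0.024 m); the robot touches nothing.
It fails at once if a bystander is shoved more than 30 mm (distance of any of screwdriver, tape_roll, mug, bottle, stapler, clip_box from where it was at the start of the episode above 0.03 m).
It fails at once if the knob is dropped (let go and falling faster than 0.8 m/s, about 30 mm of fall) (contact force between knob and the fingers below 0.1 N and linear speed of knob above 0.8 m/s).
It also fails if it takes over 64 s, if anything falls off the work surface, if the arm or the gripper's body presses on something with over 40 N, if the wrist force passes 120 N, or if a joint passes its speed limit or range.

## Working session

There is one attempt and no reset: what is moved stays moved. The work goes in short steps, Python scripts to look and compute and a tool call to move; the robot and the scene stay as the last step left them, time stands still between calls to the robot, and variables do not carry over. Pictures are saved under pics/ and viewed, at most 10 in all, crops included, and the job is handed in when it is done.

Besides the shell and the picture viewer there is one more tool, called after "Call:" by a JSON object that holds its "method" and its "body", one argument or row to a line. drive_tool: Moves the arm, as the interface text tells. Its arguments: {"type":"object","properties":{"moves":{"type":"array"},"fingers":{"type":"number"}},"required":["moves"]}

```bash
mkdir -p pics; python3 - <<'E'
from cell import status, imaging, ctrl
import cv2
print(status.read_state())
for n in("scene","side","wrist"):
    cv2.imwrite(f"pics/{n}0.png",imaging.snapshot(n)[:,:,::-1]); print(n,imaging.camera_info(n))
print(ctrl.tcp_to_grasp)
E
```

```text
{'clock': 0.0, 'joint_positions': array([ 9.90666922e-01,  1.81513176e-01,  1.60804704e+00,  2.05144302e-05,
        1.35380372e+00, -2.06313423e-01]), 'joint_velocities': array([ 0.0010911 ,  0.00048424,  0.00056747, -0.00060283, -0.00017263,
        0.0005264 ]), 'joint_efforts': array([ 3.21940743e-04, -4.44883275e+01, -3.51329577e+01, -2.15772411e-04,
        9.30146343e-03, -5.76462909e-06]), 'tcp_pos': array([0.20963877, 0.53480991, 0.23038097]), 'tcp_rot': array([-3.13986304e+00, -3.82452885e-04,  2.76777191e+00]), 'force': array([-0.42930606, -0.03227371,  0.33155374]), 'torque': array([-0.02183665,  0.02871377,  0.01227105]), 'finger_force': 0.0, 'width': 1.0025800615488027}
scene {'vertical_fov': 48.86474797944021, 'cx': 316.3309000002942, 'cy': 198.8555364119225, 'rvec': array([ 1.03975027,  2.2213564 , -1.21112004]), 'tvec': array([ 0.32259222, -0.10084624,  1.58950353])}
side {'vertical_fov': 44.80648284136737, 'cx': 317.50633377847356, 'cy': 198.2958730446836, 'rvec': array([ 2.10757214, -0.45518882,  0.25728   ]), 'tvec': array([-0.39438759,  0.1460938 ,  1.63978799])}
wrist {'vertical_fov': 65.70646984690485, 'cx': 321.5770289790346, 'cy': 202.36274086899076, 'tool_from_camera': array([[ 7.73391349e-05, -9.62629563e-01, -2.70821562e-01,
         6.90791270e-02],
       [ 9.99999935e-01, -2.11977107e-05,  3.60919094e-04,
         4.60402626e-04],
       [-3.53172187e-04, -2.70821572e-01,  9.62629498e-01,
        -1.43118025e-01],
       [ 0.00000000e+00,  0.00000000e+00,  0.00000000e+00,
         1.00000000e+00]])}
0.0187
```

View pics/scene0.png

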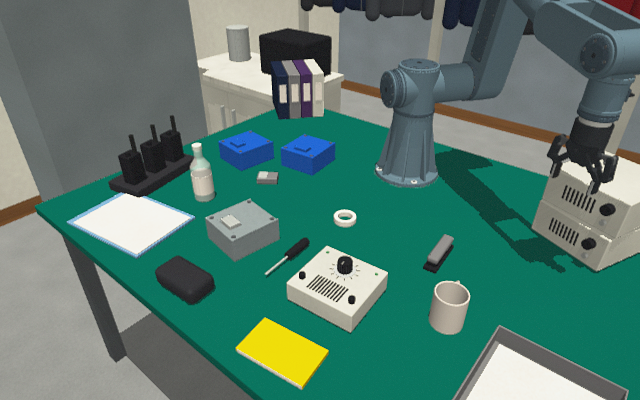

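View pics/side0.png

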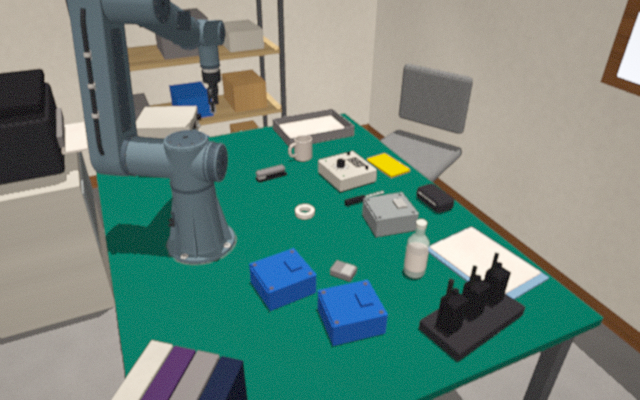

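The scene picture shows the grey case near (242,228), the console knob at (345,265) and the screwdriver between them. In the side view the case is at (390,213) and the knob at (341,162). Next I enlarge both.

```bash
python3 - <<'E'
import cv2
a=cv2.imread("pics/scene0.png")[185:335,195:395]; cv2.imwrite("pics/sc.png",cv2.resize(a,None,fx=4,fy=4,interpolation=cv2.INTER_CUBIC))
a=cv2.imread("pics/side0.png")[140:245,310:450]; cv2.imwrite("pics/si.png",cv2.resize(a,None,fx=5,fy=5,interpolation=cv2.INTER_CUBIC))
E
```

```text
(no output)
```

View pics/sc.png

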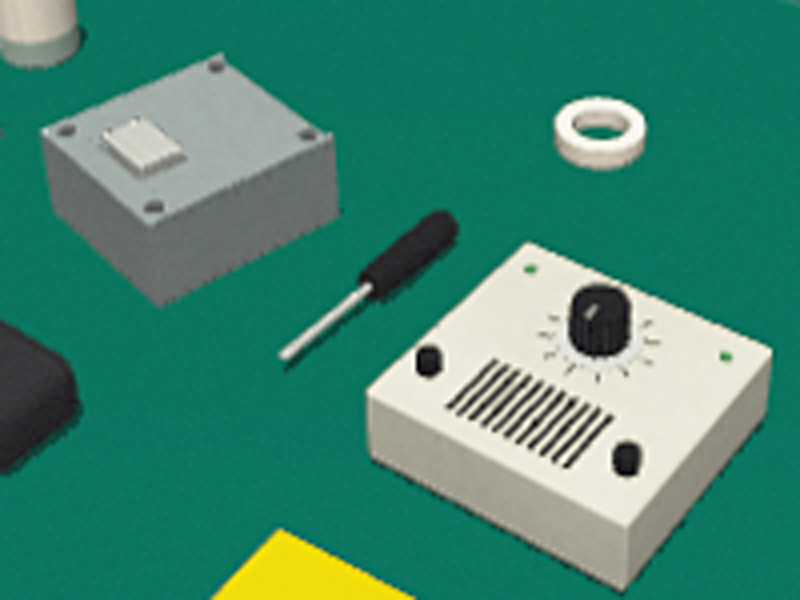

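View pics/si.png

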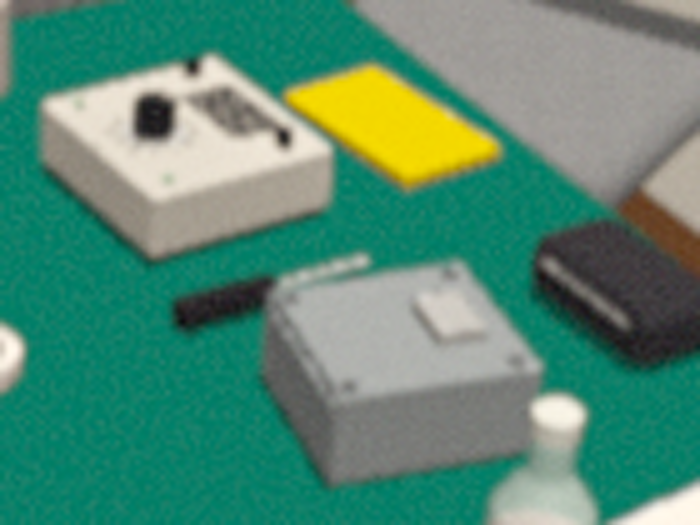

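The scene crop gives the case's top corners at (42,133), (220,55), (333,135) and (153,225), with the plate at (142,146). The console's top corners are at (530,243), (772,350), (628,525) and (368,393), with the knob top at (600,300). The side crop shows the same corners, and the drawer seam is on the case's robot-facing side. I fit the poses from both views.

```bash
cat >h.py <<'E'
import numpy as np, cv2
from cell import status, imaging, ctrl
from scipy.optimize import least_squares
from scipy.spatial.transform import Rotation as R
def proj(n,P):
    c=imaging.camera_info(n); f=200/np.tan(np.radians(c["vertical_fov"]/2))
    K=np.array([[f,0,c["cx"]],[0,f,c["cy"]],[0,0,1.]])
    return cv2.projectPoints(np.float64(P).reshape(-1,1,3),c["rvec"],c["tvec"],K,None)[0][:,0]
def wpix(P,s):
    "world point -> wrist pixel"
    c=imaging.camera_info("wrist"); f=200/np.tan(np.radians(c["vertical_fov"]/2))
    p=R.from_euler("xyz",s["tcp_rot"]).inv().apply(np.atleast_2d(P)-s["tcp_pos"])
    T=c["tool_from_camera"]; q=(p-T[:3,3])@T[:3,:3]
    th=np.arctan2(np.hypot(q[:,0],q[:,1]),q[:,2]); ph=np.arctan2(q[:,1],q[:,0])
    return np.c_[c["cx"]+f*th*np.cos(ph),c["cy"]+f*th*np.sin(ph)]
def place(v,L):
    c,s=np.cos(v[2]),np.sin(v[2]); L=np.float64(L)
    return np.c_[v[0]+c*L[:,0]-s*L[:,1],v[1]+s*L[:,0]+c*L[:,1],L[:,2]]
E
python3 - <<'E'
from h import *
sc=lambda a:np.array(a)/4+[195,185]-.4
si=lambda a:np.array(a)/5+[310,140]-.4
case=[[-.071,.07,.07],[-.071,-.07,.07],[.075,.07,.07],[.075,-.07,.07],[.035,0,.08]]
con=[[-.085,.09,.06],[-.085,-.09,.06],[.085,.09,.06],[.085,-.09,.06],[-.03,0,.09]]
D={"case":(case,sc([(333,135),(220,55),(153,225),(42,133),(142,142)]),si([(268,292),(330,402),(455,262),(543,370),(447,312)])),
"console":(con,sc([(772,350),(530,243),(628,525),(368,393),(600,300)]),si([(42,103),(152,203),(212,55),(332,155),(155,105)]))}
for k,(L,a,b) in D.items():
    f=lambda v:np.r_[proj("scene",place(v,L))-a,proj("side",place(v,L))-b].ravel()
    best=least_squares(f,[.7,-.2,0],loss="soft_l1")
    print(k,best.x,np.round(best.fun.reshape(-1,2),1).tolist(), place(best.x,L)[-1])
s=status.read_state(); print(R.from_euler("xyz",s["tcp_rot"]).as_matrix().round(3))
E
```

```text
case [ 0.63816652 -0.15696829 -0.15345068] [[-0.4, 0.4], [-0.6, -0.1], [-0.5, -0.4], [0.2, -0.8], [0.6, -0.6], [-0.1, -0.3], [2.0, -0.6], [-0.1, 0.0], [-1.0, -0.6], [-0.5, -0.6]] [ 0.67275525 -0.16231801  0.08      ]
console [0.64770919 0.18658227 0.0819881 ] [[0.9, -0.6], [-0.9, -1.0], [-0.2, 0.2], [-1.4, -0.9], [0.2, 0.5], [-0.7, -0.7], [0.0, -1.2], [-0.1, -0.1], [0.2, -2.0], [-0.4, -1.4]] [0.61780996 0.18412538 0.09      ]
[[-0.931  0.365 -0.001]
 [ 0.365  0.931 -0.001]
 [ 0.    -0.001 -1.   ]]
```

Call:
{"method": "drive_tool", "body": {
  "moves": [
    {"x": -685, "y": -480, "z": 40, "rz": -0.22},
    {"x": -685, "y": -480, "z": 40, "rz": -0.22},
    {"x": -685, "y": -480, "z": 40, "rz": -0.22},
    {"x": -685, "y": -480, "z": 40, "rz": -0.22},
    {"x": -685, "y": -480, "z": 40, "rz": -0.22},
    {"x": -685, "y": -480, "z": 40, "rz": -0.22},
    {"x": -685, "y": -480, "z": 40, "rz": -0.22},
    {"x": -685, "y": -480, "z": 40, "rz": -0.22},
    {"x": -685, "y": -480, "z": 40, "rz": -0.22},
    {"x": -685, "y": -480, "z": 40, "rz": -0.22},
    {"x": -685, "y": -480, "z": 40, "rz": -0.22},
    {"x": -685, "y": -480, "z": 40, "rz": -0.22}
  ],
  "fingers": 0
}}

```text
invalid input at $.moves[0]: expected keys x, y, z, rx, ry, rz
```

```bash
cat >>h.py <<'E'
def rel(x,y,z,yaw):
    s=status.read_state(); r=R.from_euler("xyz",s["tcp_rot"])
    d=r.inv().apply(np.array([x,y,z])-s["tcp_pos"])*1000
    w=(r.inv()*R.from_euler("xyz",[np.pi,0,yaw])).as_rotvec()
    print("t",round(s["clock"],2),"tcp",s["tcp_pos"].round(4),"yaw",s["tcp_rot"].round(4),"j6",s["joint_positions"][5].round(2),"F",s["force"].round(1)); print("d",d.round(1),"w",w.round(4))
E
python3 - <<'E'
from h import *
rel(.673,-.162,.16,2.988)
s=status.read_state()
E
```

```text
t 0.15 tcp [0.2097 0.535  0.2306] yaw [-3.1403e+00 -3.0000e-04  2.7678e+00] j6 -0.21 F [-0.3  0.4 -0.7]
d [-685.8 -479.6   71. ] w [-0.0012 -0.0004 -0.2202]
```

All keys are needed.

Call:
{"method": "drive_tool", "body": {
  "moves": [
    {"x": -685, "y": -480, "z": 40, "rx": 0, "ry": 0, "rz": -0.22},
    {"x": -685, "y": -480, "z": 40, "rx": 0, "ry": 0, "rz": -0.22},
    {"x": -685, "y": -480, "z": 40, "rx": 0, "ry": 0, "rz": -0.22},
    {"x": -685, "y": -480, "z": 40, "rx": 0, "ry": 0, "rz": -0.22},
    {"x": -685, "y": -480, "z": 40, "rx": 0, "ry": 0, "rz": -0.22},
    {"x": -685, "y": -480, "z": 40, "rx": 0, "ry": 0, "rz": -0.22},
    {"x": -685, "y": -480, "z": 40, "rx": 0, "ry": 0, "rz": -0.22},
    {"x": -685, "y": -480, "z": 40, "rx": 0, "ry": 0, "rz": -0.22},
    {"x": -685, "y": -480, "z": 40, "rx": 0, "ry": 0, "rz": -0.22},
    {"x": -685, "y": -480, "z": 40, "rx": 0, "ry": 0, "rz": -0.22},
    {"x": -685, "y": -480, "z": 40, "rx": 0, "ry": 0, "rz": -0.22},
    {"x": -685, "y": -480, "z": 40, "rx": 0, "ry": 0, "rz": -0.22}
  ],
  "fingers": 0
}}

```text
clock: 1.15
tcp_pos: [0.4853, 0.1193, 0.2074]
tcp_rot: [3.141, 0.0, 2.988]
force: [0.7, 0.9, -0.4]
width: -0.001
finger_force: 0.0
```

```bash
python3 - <<'E'
from h import *
rel(.673,-.162,.16,2.988)
E
```

```text
t 1.15 tcp [0.4853 0.1193 0.2074] yaw [3.1415e+00 1.0000e-04 2.9876e+00] j6 -1.41 F [ 0.7  0.9 -0.4]
d [-228.6 -249.2   47.4] w [ 0.0001  0.0001 -0.0004]
```

Call:
{"method": "drive_tool", "body": {
  "moves": [
    {"x": -228, "y": -249, "z": 47, "rx": 0, "ry": 0, "rz": 0},
    {"x": -228, "y": -249, "z": 47, "rx": 0, "ry": 0, "rz": 0},
    {"x": -228, "y": -249, "z": 47, "rx": 0, "ry": 0, "rz": 0},
    {"x": -228, "y": -249, "z": 47, "rx": 0, "ry": 0, "rz": 0},
    {"x": -228, "y": -249, "z": 47, "rx": 0, "ry": 0, "rz": 0},
    {"x": -228, "y": -249, "z": 47, "rx": 0, "ry": 0, "rz": 0},
    {"x": -228, "y": -249, "z": 47, "rx": 0, "ry": 0, "rz": 0},
    {"x": -228, "y": -249, "z": 47, "rx": 0, "ry": 0, "rz": 0},
    {"x": -228, "y": -249, "z": 47, "rx": 0, "ry": 0, "rz": 0},
    {"x": -228, "y": -249, "z": 47, "rx": 0, "ry": 0, "rz": 0},
    {"x": -228, "y": -249, "z": 47, "rx": 0, "ry": 0, "rz": 0},
    {"x": -228, "y": -249, "z": 47, "rx": 0, "ry": 0, "rz": 0}
  ]
}}

```text
clock: 2.15
tcp_pos: [0.6712, -0.1582, 0.1605]
tcp_rot: [3.141, -0.001, 2.989]
force: [-0.9, 0.3, -0.8]
width: 0.002
finger_force: 0.0
```

```bash
python3 - <<'E'
from h import *
rel(.673,-.162,.074,2.988)
s=status.read_state()
im=imaging.snapshot("wrist")[:,:,::-1].copy()
case=[.638,-.157,-.1535]
L=[[-.071,.07,.07],[-.071,-.07,.07],[.075,.07,.07],[.075,-.07,.07],[.018,.025,.08],[.018,-.025,.08],[.052,.025,.08],[.052,-.025,.08]]
for p in wpix(place(case,L),s): cv2.circle(im,tuple(int(round(v)) for v in p),2,(0,0,255),-1); print(p.round(0))
cv2.imwrite("pics/w1.png",im)
E
```

```text
t 2.15 tcp [ 0.6712 -0.1582  0.1605] yaw [ 3.1409e+00 -9.0000e-04  2.9888e+00] j6 -1.82 F [-0.9  0.3 -0.8]
d [-2.4 -3.6 86.5] w [ 0.0007 -0.0009  0.0008]
[408.  75.]
[224.  76.]
[399. 254.]
[234. 253.]
[349. 191.]
[282. 191.]
[348. 234.]
[284. 233.]
```

View pics/w1.png

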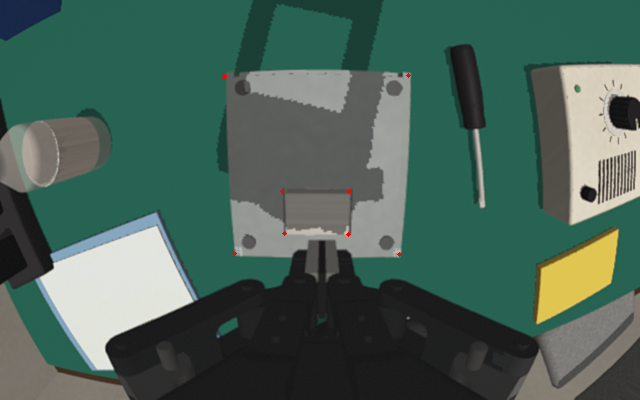

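The wrist view shows the fitted case corners and the plate at (282–349, 191–234), both within 2 px of the real edges. The fit is good, so I press now.

Call:
{"method": "drive_tool", "body": {
  "moves": [
    {"x": -2, "y": -3, "z": 35, "rx": 0, "ry": 0, "rz": 0},
    {"x": -2, "y": -3, "z": 65, "rx": 0, "ry": 0, "rz": 0},
    {"x": -2, "y": -3, "z": 76, "rx": 0, "ry": 0, "rz": 0},
    {"x": -2, "y": -3, "z": 80, "rx": 0, "ry": 0, "rz": 0},
    {"x": -2, "y": -3, "z": 82, "rx": 0, "ry": 0, "rz": 0},
    {"x": -2, "y": -3, "z": 84, "rx": 0, "ry": 0, "rz": 0},
    {"x": -2, "y": -3, "z": 85, "rx": 0, "ry": 0, "rz": 0},
    {"x": -2, "y": -3, "z": 86, "rx": 0, "ry": 0, "rz": 0},
    {"x": -2, "y": -3, "z": 87, "rx": 0, "ry": 0, "rz": 0},
    {"x": -2, "y": -3, "z": 87, "rx": 0, "ry": 0, "rz": 0}
  ]
}}

```text
clock: 3.03
tcp_pos: [0.6745, -0.163, 0.0748]
tcp_rot: [-3.142, 0.003, 2.988]
force: [0.4, 2.4, 3.6]
width: 0.001
finger_force: 1.8
```

Call:
{"method": "drive_tool", "body": {
  "moves": [
    {"x": 0, "y": 0, "z": 1, "rx": 0, "ry": 0, "rz": 0},
    {"x": 0, "y": 0, "z": 2, "rx": 0, "ry": 0, "rz": 0},
    {"x": 0, "y": 0, "z": 2, "rx": 0, "ry": 0, "rz": 0},
    {"x": 0, "y": 0, "z": 2, "rx": 0, "ry": 0, "rz": 0},
    {"x": 0, "y": 0, "z": 2, "rx": 0, "ry": 0, "rz": 0}
  ]
}}

```text
clock: 3.45
tcp_pos: [0.6743, -0.1631, 0.0722]
tcp_rot: [-3.141, 0.002, 2.988]
force: [3.3, 1.0, 5.2]
width: 0.003
finger_force: 2.5
```

```bash
python3 - <<'E'
from h import *
rel(.673,-.162,.074,2.988)
cv2.imwrite("pics/s2.png",imaging.snapshot("scene")[180:280,180:300,::-1])
a=cv2.imread("pics/s2.png"); b=cv2.imread("pics/scene0.png")[180:280,180:300]
d=cv2.absdiff(a,b).max(2)>40; ys,xs=np.nonzero(d[:, :]); print(d.sum())
cv2.imwrite("pics/s2.png",cv2.resize(a,None,fx=5,fy=5,interpolation=cv2.INTER_CUBIC))
E
```

```text
t 3.45 tcp [ 0.6743 -0.1631  0.0722] yaw [-3.1415e+00  2.2000e-03  2.9878e+00] j6 -1.83 F [3.3 1.  5.2]
d [ 1.5  0.9 -1.8] w [-0.0001  0.0022 -0.0002]
2358
```

View pics/s2.png

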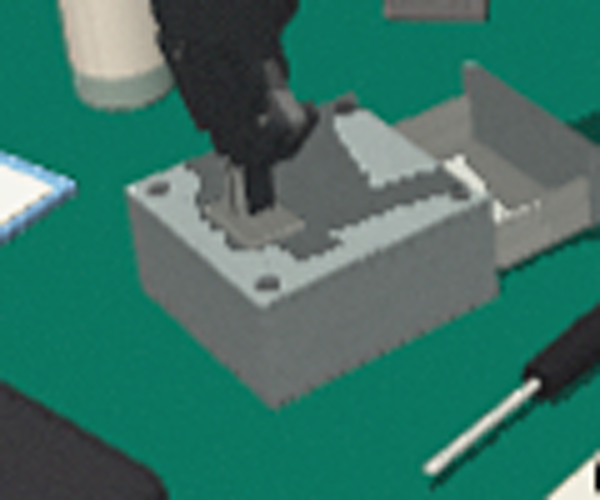

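The enlarged scene crop shows the drawer sprung out to the upper right, with its front panel at (530,110). I lift off and look.

Call:
{"method": "drive_tool", "body": {
  "moves": [
    {"x": 0, "y": 0, "z": -35, "rx": 0, "ry": 0, "rz": 0},
    {"x": 0, "y": 0, "z": -75, "rx": 0, "ry": 0, "rz": 0},
    {"x": 40, "y": 0, "z": -90, "rx": 0, "ry": 0, "rz": 0},
    {"x": 60, "y": 0, "z": -110, "rx": 0, "ry": 0, "rz": 0},
    {"x": 60, "y": 0, "z": -110, "rx": 0, "ry": 0, "rz": 0},
    {"x": 60, "y": 0, "z": -110, "rx": 0, "ry": 0, "rz": 0}
  ]
}}

```text
clock: 4.0
tcp_pos: [0.6135, -0.1544, 0.1822]
tcp_rot: [-3.14, 0.001, 2.987]
force: [0.4, -0.9, 0.0]
width: -0.003
finger_force: 0.0
```

```bash
python3 - <<'E'
from h import *
rel(.618,.184,.13,2.988)
s=status.read_state()
im=imaging.snapshot("wrist")[:,:,::-1].copy()
case=[.638,-.157,-.1535]
L=[[-.165,.062,.061],[-.165,-.062,.061]]+[[x,y,.042] for x in(-.157,-.093) for y in(-.056,.056)]
for p in wpix(place(case,L),s): cv2.circle(im,tuple(int(round(v)) for v in p),2,(0,0,255),-1); print(p.round(0))
for p in wpix(place([.6477,.1866,.082],[[-.03,0,.09],[-.085,.09,.06],[-.085,-.09,.06]]),s):cv2.circle(im,tuple(int(round(v)) for v in p),2,(0,0,255),-1)
cv2.imwrite("pics/w2.png",im)
E
```

```text
t 4.0 tcp [ 0.6135 -0.1544  0.1822] yaw [-3.1405e+00  6.0000e-04  2.9871e+00] j6 -1.85 F [ 0.4 -0.9  0. ]
d [ 47.6 335.1  51.8] w [-0.0011  0.0006 -0.0009]
[395.  38.]
[250.  38.]
[261.  51.]
[384.  51.]
[261. 119.]
[383. 119.]
```

View pics/w2.png

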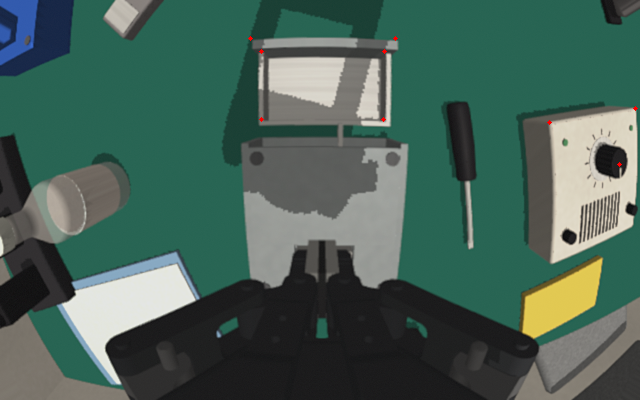

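The wrist view shows the drawer fully out. The compartment matches my predicted corners at (261–384, 51–119), so its centre is at case x = −125 mm, or world (0.515, −0.137). On to the knob.

Call:
{"method": "drive_tool", "body": {
  "moves": [
    {"x": 48, "y": 335, "z": 30, "rx": 0, "ry": 0, "rz": 0},
    {"x": 48, "y": 335, "z": 30, "rx": 0, "ry": 0, "rz": 0},
    {"x": 48, "y": 335, "z": 30, "rx": 0, "ry": 0, "rz": 0},
    {"x": 48, "y": 335, "z": 30, "rx": 0, "ry": 0, "rz": 0},
    {"x": 48, "y": 335, "z": 30, "rx": 0, "ry": 0, "rz": 0},
    {"x": 48, "y": 335, "z": 30, "rx": 0, "ry": 0, "rz": 0},
    {"x": 48, "y": 335, "z": 30, "rx": 0, "ry": 0, "rz": 0},
    {"x": 48, "y": 335, "z": 30, "rx": 0, "ry": 0, "rz": 0},
    {"x": 48, "y": 335, "z": 30, "rx": 0, "ry": 0, "rz": 0},
    {"x": 48, "y": 335, "z": 30, "rx": 0, "ry": 0, "rz": 0},
    {"x": 48, "y": 335, "z": 30, "rx": 0, "ry": 0, "rz": 0},
    {"x": 48, "y": 335, "z": 30, "rx": 0, "ry": 0, "rz": 0}
  ],
  "fingers": 1
}}

```text
clock: 5.05
tcp_pos: [0.6181, 0.1831, 0.1504]
tcp_rot: [-3.14, -0.001, 2.987]
force: [-0.0, -0.6, -0.4]
width: 0.997
finger_force: 0.0
```

```bash
python3 - <<'E'
from h import *
rel(.618,.184,.064,2.988)
s=status.read_state()
im=imaging.snapshot("wrist")[:,:,::-1].copy()
v=[.6477,.1866,.082]
L=[[-.085,.09,.06],[-.085,-.09,.06],[.085,.09,.06],[.085,-.09,.06]]+[[-.03+.018*np.cos(t),.018*np.sin(t),.09] for t in np.arange(0,6.28,.52)]
for p in wpix(place(v,L),s): cv2.circle(im,tuple(int(round(v)) for v in p),1,(0,0,255),-1)
cv2.imwrite("pics/w3.png",cv2.resize(im[60:310,160:493],None,fx=2.4,fy=2.4,interpolation=cv2.INTER_CUBIC))
E
```

```text
t 5.05 tcp [0.6181 0.1831 0.1504] yaw [-3.1404e+00 -1.4000e-03  2.9867e+00] j6 -1.31 F [-0.  -0.6 -0.4]
d [ 0.1  1.  86.4] w [-0.0012 -0.0014 -0.0013]
```

View pics/w3.png

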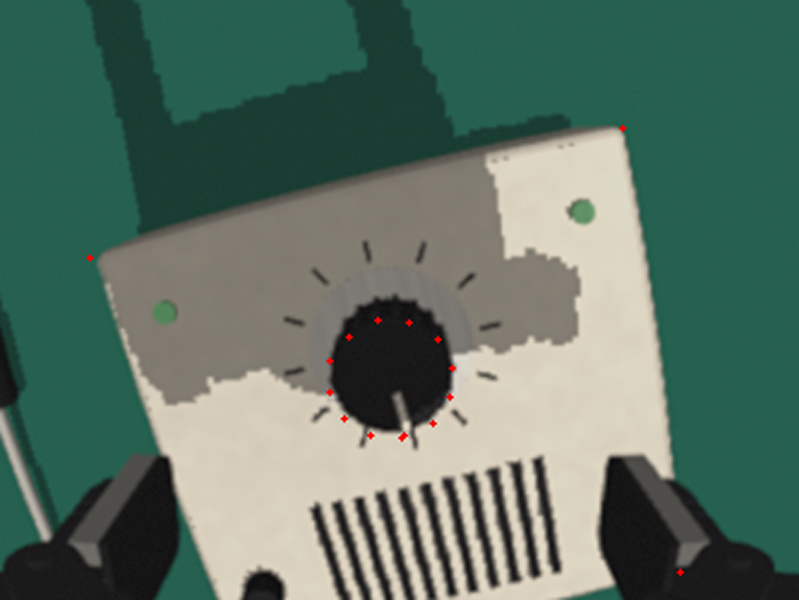

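The wrist crop shows the knob top centred near (392,372). The predicted circle agrees laterally and is about 1.5 mm off in tool x; the white line points down towards the console's back. I descend and grip.

Call:
{"method": "drive_tool", "body": {
  "moves": [
    {"x": 1.5, "y": 1, "z": 35, "rx": 0, "ry": 0, "rz": 0},
    {"x": 1.5, "y": 1, "z": 65, "rx": 0, "ry": 0, "rz": 0},
    {"x": 1.5, "y": 1, "z": 80, "rx": 0, "ry": 0, "rz": 0},
    {"x": 1.5, "y": 1, "z": 86, "rx": 0, "ry": 0, "rz": 0},
    {"x": 1.5, "y": 1, "z": 86, "rx": 0, "ry": 0, "rz": 0},
    {"x": 1.5, "y": 1, "z": 86, "rx": 0, "ry": 0, "rz": 0}
  ]
}}

```text
clock: 5.6
tcp_pos: [0.6176, 0.1849, 0.0664]
tcp_rot: [3.141, 0.001, 2.986]
force: [-0.3, 0.1, 0.5]
width: 1.001
finger_force: 0.0
```

Call:
{"method": "drive_tool", "body": {
  "moves": [
    {"x": 0, "y": 0, "z": 0, "rx": 0, "ry": 0, "rz": 0},
    {"x": 0, "y": 0, "z": 0, "rx": 0, "ry": 0, "rz": 0},
    {"x": 0, "y": 0, "z": 0, "rx": 0, "ry": 0, "rz": 0},
    {"x": 0, "y": 0, "z": 0, "rx": 0, "ry": 0, "rz": 0},
    {"x": 0, "y": 0, "z": 0, "rx": 0, "ry": 0, "rz": 0},
    {"x": 0, "y": 0, "z": 0, "rx": 0, "ry": 0, "rz": 0},
    {"x": 0, "y": 0, "z": 0, "rx": 0, "ry": 0, "rz": 0},
    {"x": 0, "y": 0, "z": 0, "rx": 0, "ry": 0, "rz": 0},
    {"x": 0, "y": 0, "z": 0, "rx": 0, "ry": 0, "rz": 0},
    {"x": 0, "y": 0, "z": 0, "rx": 0, "ry": 0, "rz": 0}
  ],
  "fingers": 0
}}

```text
clock: 6.43
tcp_pos: [0.6171, 0.1857, 0.0667]
tcp_rot: [-3.141, 0.001, 2.988]
force: [-2.3, -2.7, 6.5]
width: 0.398
finger_force: 59.1
```

Call:
{"method": "drive_tool", "body": {
  "moves": [
    {"x": 0, "y": 0, "z": 0, "rx": 0, "ry": 0, "rz": 0.1},
    {"x": 0, "y": 0, "z": 0, "rx": 0, "ry": 0, "rz": 0.2},
    {"x": 0, "y": 0, "z": 0, "rx": 0, "ry": 0, "rz": 0.3},
    {"x": 0, "y": 0, "z": 0, "rx": 0, "ry": 0, "rz": 0.4},
    {"x": 0, "y": 0, "z": 0, "rx": 0, "ry": 0, "rz": 0.5},
    {"x": 0, "y": 0, "z": 0, "rx": 0, "ry": 0, "rz": 0.6},
    {"x": 0, "y": 0, "z": 0, "rx": 0, "ry": 0, "rz": 0.7},
    {"x": 0, "y": 0, "z": 0, "rx": 0, "ry": 0, "rz": 0.75},
    {"x": 0, "y": 0, "z": 0, "rx": 0, "ry": 0, "rz": 0.75},
    {"x": 0, "y": 0, "z": 0, "rx": 0, "ry": 0, "rz": 0.75},
    {"x": 0, "y": 0, "z": 0, "rx": 0, "ry": 0, "rz": 0.75}
  ]
}}

```text
clock: 7.35
tcp_pos: [0.6172, 0.1851, 0.0667]
tcp_rot: [3.142, 0.002, 2.238]
force: [-1.7, -4.6, 5.5]
width: 0.397
finger_force: 59.3
```

```bash
python3 - <<'E'
from h import *
rel(.618,.184,.064,2.988)
im=imaging.snapshot("wrist")[:,:,::-1].copy()
cv2.imwrite("pics/w4.png",cv2.resize(im[120:320,220:420],None,fx=3,fy=3,interpolation=cv2.INTER_CUBIC))
E
```

```text
t 7.35 tcp [0.6172 0.1851 0.0667] yaw [3.1416e+00 1.7000e-03 2.2378e+00] j6 -0.56 F [-1.7 -4.6  5.5]
d [-1.3 -0.   2.7] w [-6.000e-04  1.600e-03 -7.502e-01]
```

View pics/w4.png

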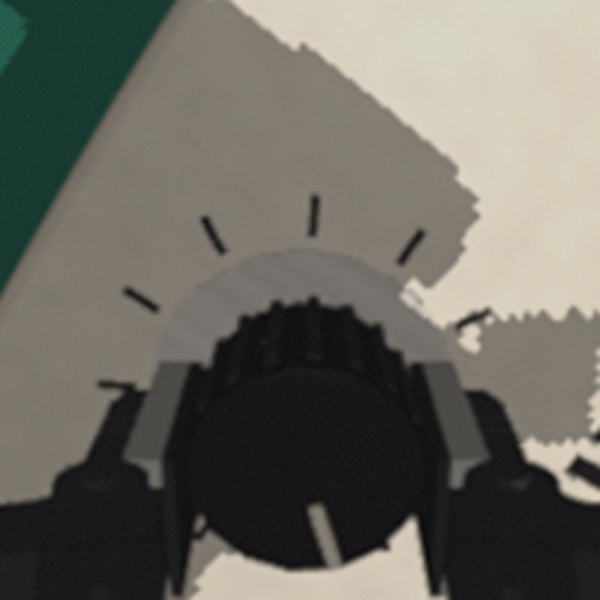

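The wrist crop shows the white line at (325,530), at the same angle to the fingers as before, so the knob turned with the gripper. I twist it back.

Call:
{"method": "drive_tool", "body": {
  "moves": [
    {"x": 0, "y": 0, "z": 0, "rx": 0, "ry": 0, "rz": -0.1},
    {"x": 0, "y": 0, "z": 0, "rx": 0, "ry": 0, "rz": -0.2},
    {"x": 0, "y": 0, "z": 0, "rx": 0, "ry": 0, "rz": -0.3},
    {"x": 0, "y": 0, "z": 0, "rx": 0, "ry": 0, "rz": -0.4},
    {"x": 0, "y": 0, "z": 0, "rx": 0, "ry": 0, "rz": -0.5},
    {"x": 0, "y": 0, "z": 0, "rx": 0, "ry": 0, "rz": -0.6},
    {"x": 0, "y": 0, "z": 0, "rx": 0, "ry": 0, "rz": -0.7},
    {"x": 0, "y": 0, "z": 0, "rx": 0, "ry": 0, "rz": -0.75},
    {"x": 0, "y": 0, "z": 0, "rx": 0, "ry": 0, "rz": -0.75},
    {"x": 0, "y": 0, "z": 0, "rx": 0, "ry": 0, "rz": -0.75},
    {"x": 0, "y": 0, "z": 0, "rx": 0, "ry": 0, "rz": -0.75}
  ]
}}

```text
clock: 8.32
tcp_pos: [0.618, 0.1851, 0.0668]
tcp_rot: [-3.141, 0.003, 2.986]
force: [1.2, -4.6, 4.9]
width: 0.401
finger_force: 59.4
```

```bash
python3 - <<'E'
from h import *
im=imaging.snapshot("wrist")
def ang(n):
    "angle of the white line in the wrist picture: bright blob below the knob's middle"
    g=cv2.cvtColor(n,cv2.COLOR_BGR2GRAY)[280:312,310:350]; return g
g=im[275:315,310:350].mean(2); m=(g>70).astype("uint8")
o=cv2.imread("pics/w4.png"); g2=cv2.resize(o,(200,200),interpolation=cv2.INTER_AREA)[155:195,90:130].mean(2)
for G in (g,g2): print("\n".join("".join("#" if v>70 else "." for v in r) for r in G[::2]),"\n")
rel(.618,.184,.064,2.988)
E
```

```text
........................................
........................................
........................................
........................................
........................................
........................................
........................................
.............#####......................
.............######.....................
..............#####.....................
..............######....................
...............######...................
................######.................#
................######...............###
.................######...........######
..................######......##########
...................#####################
######.....#############################
########################################
######################################## 

........................................
........................................
........................................
........................................
........................................
........................................
........................................
.............#####......................
.............######.....................
..............#####.....................
..............######....................
...............######...................
................#####..................#
................######.................#
.................######...........######
..................#####.......##########
...................#####.###############
######.....#############################
########################################
######################################## 

t 8.37 tcp [0.618  0.1851 0.0668] yaw [-3.1410e+00  3.1000e-03  2.9857e+00] j6 -1.31 F [ 1.6 -5.6  5.9]
d [-0.1 -1.1  2.8] w [-0.0006  0.0031 -0.0023]
```

No slip in the grip. I pull straight up.

Call:
{"method": "drive_tool", "body": {
  "moves": [
    {"x": 0, "y": 0, "z": -3, "rx": 0, "ry": 0, "rz": 0},
    {"x": 0, "y": 0, "z": -6, "rx": 0, "ry": 0, "rz": 0},
    {"x": 0, "y": 0, "z": -10, "rx": 0, "ry": 0, "rz": 0},
    {"x": 0, "y": 0, "z": -15, "rx": 0, "ry": 0, "rz": 0},
    {"x": 0, "y": 0, "z": -25, "rx": 0, "ry": 0, "rz": 0},
    {"x": 0, "y": 0, "z": -40, "rx": 0, "ry": 0, "rz": 0},
    {"x": 0, "y": 0, "z": -60, "rx": 0, "ry": 0, "rz": 0},
    {"x": 0, "y": 0, "z": -75, "rx": 0, "ry": 0, "rz": 0},
    {"x": 0, "y": 0, "z": -80, "rx": 0, "ry": 0, "rz": 0},
    {"x": 0, "y": 0, "z": -80, "rx": 0, "ry": 0, "rz": 0}
  ]
}}

```text
clock: 9.2
tcp_pos: [0.6177, 0.1865, 0.1479]
tcp_rot: [3.14, 0.003, 2.987]
force: [0.1, 0.3, -0.5]
width: 0.4
finger_force: 62.5
```

```bash
python3 - <<'E'
from h import *
rel(.515,-.137,.13,2.988)
im=imaging.snapshot("wrist")
print("\n".join("".join("#" if v>70 else "." for v in r) for r in im[275:325:2,310:350].mean(2)))
E
```

```text
t 9.2 tcp [0.6177 0.1865 0.1479] yaw [3.1401 0.0034 2.9873] j6 -1.31 F [ 0.1  0.3 -0.5]
d [  51.8 -335.4   17.2] w [ 0.0015  0.0034 -0.0007]
........................................
........................................
........................................
........................................
........................................
........................................
........................................
.............#####......................
.............######.....................
..............######....................
..............######....................
...............######...................
................######..................
................######...............###
.................######............#####
..................######.....###...#####
...................#####...######...####
######....####....#######..#######.#####
#######..#######..######################
.######...##############################
.#######################################
########################################
########################################
########################################
########################################
```

Call:
{"method": "drive_tool", "body": {
  "moves": [
    {"x": 52, "y": -335, "z": 17, "rx": 0, "ry": 0, "rz": 0},
    {"x": 52, "y": -335, "z": 17, "rx": 0, "ry": 0, "rz": 0},
    {"x": 52, "y": -335, "z": 17, "rx": 0, "ry": 0, "rz": 0},
    {"x": 52, "y": -335, "z": 17, "rx": 0, "ry": 0, "rz": 0},
    {"x": 52, "y": -335, "z": 17, "rx": 0, "ry": 0, "rz": 0},
    {"x": 52, "y": -335, "z": 17, "rx": 0, "ry": 0, "rz": 0},
    {"x": 52, "y": -335, "z": 17, "rx": 0, "ry": 0, "rz": 0},
    {"x": 52, "y": -335, "z": 17, "rx": 0, "ry": 0, "rz": 0},
    {"x": 52, "y": -335, "z": 17, "rx": 0, "ry": 0, "rz": 0},
    {"x": 52, "y": -335, "z": 17, "rx": 0, "ry": 0, "rz": 0},
    {"x": 52, "y": -335, "z": 17, "rx": 0, "ry": 0, "rz": 0},
    {"x": 52, "y": -335, "z": 17, "rx": 0, "ry": 0, "rz": 0}
  ]
}}

```text
clock: 10.25
tcp_pos: [0.5139, -0.1358, 0.1279]
tcp_rot: [3.141, -0.001, 2.989]
force: [0.0, -0.3, -0.4]
width: 0.393
finger_force: 62.5
```

```bash
python3 - <<'E'
from h import *
rel(.515,-.137,.0195,2.988)
s=status.read_state()
im=imaging.snapshot("wrist")[:,:,::-1].copy()
case=[.638,-.157,-.1535]
L=[[x,y,.042] for x in(-.157,-.093) for y in(-.056,.056)]
for p in wpix(place(case,L),s): cv2.circle(im,tuple(int(round(v)) for v in p),2,(0,0,255),-1)
cv2.imwrite("pics/w5.png",im[80:400,120:520])
E
```

```text
t 10.25 tcp [ 0.5139 -0.1358  0.1279] yaw [ 3.1406e+00 -1.0000e-03  2.9886e+00] j6 -1.9 F [ 0.  -0.3 -0.4]
d [ -1.4  -1.1 108.4] w [ 0.001  -0.001   0.0006]
```

View pics/w5.png

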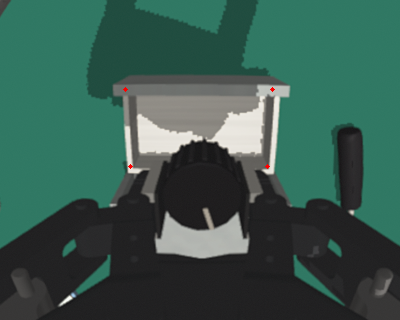

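The wrist view shows the knob held over the compartment, which is still at the predicted corners. I lower it.

Call:
{"method": "drive_tool", "body": {
  "moves": [
    {"x": -1, "y": -1, "z": 30, "rx": 0, "ry": 0, "rz": 0},
    {"x": -1, "y": -1, "z": 60, "rx": 0, "ry": 0, "rz": 0},
    {"x": -1, "y": -1, "z": 85, "rx": 0, "ry": 0, "rz": 0},
    {"x": -1, "y": -1, "z": 98, "rx": 0, "ry": 0, "rz": 0},
    {"x": -1, "y": -1, "z": 104, "rx": 0, "ry": 0, "rz": 0},
    {"x": -1, "y": -1, "z": 107, "rx": 0, "ry": 0, "rz": 0},
    {"x": -1, "y": -1, "z": 108, "rx": 0, "ry": 0, "rz": 0},
    {"x": -1, "y": -1, "z": 108, "rx": 0, "ry": 0, "rz": 0},
    {"x": -1, "y": -1, "z": 108, "rx": 0, "ry": 0, "rz": 0}
  ]
}}

```text
clock: 11.05
tcp_pos: [0.5158, -0.1386, 0.0217]
tcp_rot: [-3.141, 0.002, 2.988]
force: [0.4, -0.3, -0.3]
width: 0.404
finger_force: 62.5
```

Call:
{"method": "drive_tool", "body": {
  "moves": [
    {"x": 0, "y": 0, "z": 1, "rx": 0, "ry": 0, "rz": 0},
    {"x": 0, "y": 0, "z": 1.5, "rx": 0, "ry": 0, "rz": 0},
    {"x": 0, "y": 0, "z": 1.5, "rx": 0, "ry": 0, "rz": 0}
  ]
}}

```text
clock: 11.3
tcp_pos: [0.515, -0.1386, 0.0195]
tcp_rot: [-3.141, 0.001, 2.988]
force: [-0.6, 0.2, -0.2]
width: 0.399
finger_force: 62.5
```

Call:
{"method": "drive_tool", "body": {
  "moves": [
    {"x": 0, "y": 0, "z": 0.5, "rx": 0, "ry": 0, "rz": 0},
    {"x": 0, "y": 0, "z": 1, "rx": 0, "ry": 0, "rz": 0},
    {"x": 0, "y": 0, "z": 1, "rx": 0, "ry": 0, "rz": 0}
  ]
}}

```text
clock: 11.55
tcp_pos: [0.5153, -0.1386, 0.0187]
tcp_rot: [-3.141, 0.001, 2.988]
force: [-1.6, 1.4, 5.0]
width: 0.398
finger_force: 63.0
```

Contact at 5 N. I release with a limited opening.

Call:
{"method": "drive_tool", "body": {
  "moves": [
    {"x": 0, "y": 0, "z": 0, "rx": 0, "ry": 0, "rz": 0},
    {"x": 0, "y": 0, "z": 0, "rx": 0, "ry": 0, "rz": 0},
    {"x": 0, "y": 0, "z": 0, "rx": 0, "ry": 0, "rz": 0},
    {"x": 0, "y": 0, "z": 0, "rx": 0, "ry": 0, "rz": 0},
    {"x": 0, "y": 0, "z": 0, "rx": 0, "ry": 0, "rz": 0},
    {"x": 0, "y": 0, "z": 0, "rx": 0, "ry": 0, "rz": 0}
  ],
  "fingers": 0.6
}}

```text
clock: 12.05
tcp_pos: [0.5147, -0.1383, 0.0179]
tcp_rot: [3.142, -0.0, 2.988]
force: [0.3, 0.8, 0.2]
width: 0.604
finger_force: 0.0
```

Call:
{"method": "drive_tool", "body": {
  "moves": [
    {"x": 0, "y": 0, "z": -15, "rx": 0, "ry": 0, "rz": 0},
    {"x": 0, "y": 0, "z": -45, "rx": 0, "ry": 0, "rz": 0},
    {"x": 0, "y": 0, "z": -80, "rx": 0, "ry": 0, "rz": 0},
    {"x": 0, "y": 0, "z": -110, "rx": 0, "ry": 0, "rz": 0},
    {"x": 30, "y": 0, "z": -120, "rx": 0, "ry": 0, "rz": 0},
    {"x": 70, "y": 0, "z": -120, "rx": 0, "ry": 0, "rz": 0},
    {"x": 110, "y": 0, "z": -120, "rx": 0, "ry": 0, "rz": 0},
    {"x": 120, "y": 0, "z": -120, "rx": 0, "ry": 0, "rz": 0},
    {"x": 120, "y": 0, "z": -120, "rx": 0, "ry": 0, "rz": 0}
  ]
}}

```text
clock: 12.8
tcp_pos: [0.3936, -0.119, 0.1375]
tcp_rot: [3.141, -0.001, 2.987]
force: [0.5, 1.3, 1.4]
width: 0.597
finger_force: 0.0
```

```bash
python3 - <<'E'
from h import *
rel(.5145-.09*.9882,-.1379+.09*.153,.03,2.988)
s=status.read_state()
im=imaging.snapshot("wrist")
case=[.638,-.157,-.1535]
q=wpix(place(case,[[x,y,.042] for x in(-.157,-.093) for y in(-.056,.056)]+[[-.125,0,.042]]),s).round(0); print(q.tolist())
m=(im.max(2)<45).astype("uint8"); n,l,st,c=cv2.connectedComponentsWithStats(m)
for i in range(1,n):
    if 100<st[i,4]<9000: print(st[i],c[i].round(0))
E
```

```text
t 12.8 tcp [ 0.3936 -0.119   0.1375] yaw [ 3.1412e+00 -1.3000e-03  2.9870e+00] j6 -2.0 F [0.5 1.3 1.4]
d [-32.5  -0.2 107.5] w [ 0.0004 -0.0013 -0.001 ]
[[260.0, 299.0], [381.0, 299.0], [266.0, 349.0], [375.0, 349.0], [321.0, 327.0]]
[ 621   80   19   96 1086] [630. 131.]
[  0 296  24  53 735] [  8. 322.]
[   0  341   54   59 1940] [ 24. 374.]
[ 46 381  24  19 317] [ 59. 392.]
```

Call:
{"method": "drive_tool", "body": {
  "moves": [
    {"x": 0, "y": 1, "z": 35, "rx": 0, "ry": 0, "rz": 0},
    {"x": -10, "y": 1, "z": 70, "rx": 0, "ry": 0, "rz": 0},
    {"x": -20, "y": 1, "z": 100, "rx": 0, "ry": 0, "rz": 0},
    {"x": -40, "y": 1, "z": 112, "rx": 0, "ry": 0, "rz": 0},
    {"x": -42, "y": 1, "z": 112, "rx": 0, "ry": 0, "rz": 0},
    {"x": -42, "y": 1, "z": 112, "rx": 0, "ry": 0, "rz": 0},
    {"x": -42, "y": 1, "z": 112, "rx": 0, "ry": 0, "rz": 0},
    {"x": -42, "y": 1, "z": 112, "rx": 0, "ry": 0, "rz": 0}
  ],
  "fingers": 0
}}

```text
clock: 13.52
tcp_pos: [0.4385, -0.1258, 0.0271]
tcp_rot: [-3.141, 0.002, 2.988]
force: [-0.9, 0.3, 0.8]
width: 0.001
finger_force: 0.0
```

```bash
python3 - <<'E'
from h import *
p=place([.638,-.157,-.1535],[[-.0885,.001,.025],[-.176,.001,.025]])
rel(*p[0],2.988);rel(*p[1],2.988)
s=imaging.snapshot("scene"); cv2.imwrite("pics/s6.png",s[:,:,::-1])
k=proj("scene",place([.638,-.157,-.1535],[[-.125,0,.042],[-.125,0,.03]])); print(k.round(0))
u,v=k[0].astype(int); print("\n".join("".join("#" if a<50 else "." for a in r) for r in s[v-22:v+22,u-30:u+30].max(2)))
E
```

```text
t 13.52 tcp [ 0.4385 -0.1258  0.0271] yaw [-3.1409e+00  1.7000e-03  2.9880e+00] j6 -1.96 F [-0.9  0.3  0.8]
d [-113.5    0.7    2.3] w [-0.0007  0.0017  0.    ]
t 13.52 tcp [ 0.4385 -0.1258  0.0271] yaw [-3.1409e+00  1.7000e-03  2.9880e+00] j6 -1.96 F [-0.9  0.3  0.8]
d [-26.    0.7   2.2] w [-0.0007  0.0017  0.    ]
[[278. 209.]
 [278. 213.]]
.........................................###############....
.........................................################.##
..........................................#.################
.............................................###############
.............................................###############
.............................................###############
..............................................#.############
................................................############
.................................................#######....
...................................................####.....
...................................................####.....
...................................................####.....
......................
[... 1229 characters left out ...]
####.........................
............................................................
............................................................
............................................................
............................................................
............................................................
............................................................
............................................................
............................................................
............................................................
............................................................
............................................................
```

The knob shows at the expected spot in the drawer. I push the drawer in smoothly.

Call:
{"method": "drive_tool", "body": {
  "moves": [
    {"x": -15, "y": 0, "z": 2, "rx": 0, "ry": 0, "rz": 0},
    {"x": -22, "y": 0, "z": 2, "rx": 0, "ry": 0, "rz": 0},
    {"x": -27, "y": 0, "z": 2, "rx": 0, "ry": 0, "rz": 0},
    {"x": -33, "y": 0, "z": 2, "rx": 0, "ry": 0, "rz": 0},
    {"x": -40, "y": 0, "z": 2, "rx": 0, "ry": 0, "rz": 0},
    {"x": -48, "y": 0, "z": 2, "rx": 0, "ry": 0, "rz": 0},
    {"x": -56, "y": 0, "z": 2, "rx": 0, "ry": 0, "rz": 0},
    {"x": -64, "y": 0, "z": 2, "rx": 0, "ry": 0, "rz": 0},
    {"x": -72, "y": 0, "z": 2, "rx": 0, "ry": 0, "rz": 0},
    {"x": -80, "y": 0, "z": 2, "rx": 0, "ry": 0, "rz": 0},
    {"x": -86, "y": 0, "z": 2, "rx": 0, "ry": 0, "rz": 0},
    {"x": -90, "y": 0, "z": 2, "rx": 0, "ry": 0, "rz": 0}
  ]
}}

```text
clock: 14.57
tcp_pos: [0.5276, -0.1394, 0.0239]
tcp_rot: [-3.142, -0.0, 2.988]
force: [-2.8, -1.7, 2.5]
width: 0.001
finger_force: 1.5
```

Call:
{"method": "drive_tool", "body": {
  "moves": [
    {"x": -4, "y": 0, "z": 0, "rx": 0, "ry": 0, "rz": 0},
    {"x": -8, "y": 0, "z": 0, "rx": 0, "ry": 0, "rz": 0},
    {"x": -12, "y": 0, "z": 0, "rx": 0, "ry": 0, "rz": 0},
    {"x": -16, "y": 0, "z": 0, "rx": 0, "ry": 0, "rz": 0},
    {"x": -18, "y": 0, "z": 0, "rx": 0, "ry": 0, "rz": 0},
    {"x": -19, "y": 0, "z": 0, "rx": 0, "ry": 0, "rz": 0},
    {"x": -19, "y": 0, "z": 0, "rx": 0, "ry": 0, "rz": 0}
  ]
}}

```text
clock: 15.15
tcp_pos: [0.545, -0.142, 0.0237]
tcp_rot: [3.141, -0.002, 2.988]
force: [-4.7, -1.9, 1.9]
width: -0.001
finger_force: 2.2
```

```bash
python3 - <<'E'
from h import *
p=place([.638,-.157,-.1535],[[-.0885,.001,.025]])
rel(*p[0],2.988)
E
```

```text
t 15.15 tcp [ 0.545  -0.142   0.0237] yaw [ 3.1413e+00 -1.7000e-03  2.9878e+00] j6 -1.88 F [-4.7 -1.9  1.9]
d [-5.7  0.4 -1.3] w [ 0.0002 -0.0017 -0.0002]
```

Call:
{"method": "drive_tool", "body": {
  "moves": [
    {"x": -1.5, "y": 0, "z": 0, "rx": 0, "ry": 0, "rz": 0},
    {"x": -3, "y": 0, "z": 0, "rx": 0, "ry": 0, "rz": 0},
    {"x": -4.5, "y": 0, "z": 0, "rx": 0, "ry": 0, "rz": 0},
    {"x": -4.5, "y": 0, "z": 0, "rx": 0, "ry": 0, "rz": 0},
    {"x": -4.5, "y": 0, "z": 0, "rx": 0, "ry": 0, "rz": 0}
  ]
}}

```text
clock: 15.57
tcp_pos: [0.5494, -0.1427, 0.0237]
tcp_rot: [3.141, -0.001, 2.988]
force: [-4.9, -1.0, 0.3]
width: -0.001
finger_force: 2.3
```

Call:
{"method": "drive_tool", "body": {
  "moves": [
    {"x": -1, "y": 0, "z": 0, "rx": 0, "ry": 0, "rz": 0},
    {"x": -2, "y": 0, "z": 0, "rx": 0, "ry": 0, "rz": 0},
    {"x": -2, "y": 0, "z": 0, "rx": 0, "ry": 0, "rz": 0}
  ]
}}

```text
clock: 15.82
tcp_pos: [0.5513, -0.143, 0.0237]
tcp_rot: [3.141, -0.001, 2.988]
force: [-5.1, -1.1, 0.3]
width: 0.002
finger_force: 2.5
```

Call:
{"method": "drive_tool", "body": {
  "moves": [
    {"x": -1, "y": 0, "z": 0, "rx": 0, "ry": 0, "rz": 0},
    {"x": -2, "y": 0, "z": 0, "rx": 0, "ry": 0, "rz": 0},
    {"x": -2, "y": 0, "z": 0, "rx": 0, "ry": 0, "rz": 0}
  ]
}}

```text
clock: 16.07
tcp_pos: [0.5533, -0.1433, 0.0237]
tcp_rot: [3.141, -0.001, 2.988]
force: [-4.0, -1.1, 1.0]
width: 0.001
finger_force: 2.5
```

Call:
{"method": "drive_tool", "body": {
  "moves": [
    {"x": -1, "y": 0, "z": 0, "rx": 0, "ry": 0, "rz": 0},
    {"x": -2, "y": 0, "z": 0, "rx": 0, "ry": 0, "rz": 0},
    {"x": -2, "y": 0, "z": 0, "rx": 0, "ry": 0, "rz": 0}
  ]
}}

```text
clock: 16.32
tcp_pos: [0.5557, -0.1437, 0.0237]
tcp_rot: [3.141, -0.0, 2.988]
force: [-2.2, -1.4, -1.3]
width: 0.002
finger_force: 1.5
```

Call:
{"method": "drive_tool", "body": {
  "moves": [
    {"x": -1, "y": 0, "z": 0, "rx": 0, "ry": 0, "rz": 0},
    {"x": -1.5, "y": 0, "z": 0, "rx": 0, "ry": 0, "rz": 0},
    {"x": -1.5, "y": 0, "z": 0, "rx": 0, "ry": 0, "rz": 0}
  ]
}}

```text
clock: 16.57
tcp_pos: [0.5566, -0.1438, 0.0237]
tcp_rot: [3.141, -0.002, 2.988]
force: [-7.7, -0.2, 1.5]
width: 0.004
finger_force: 1.3
```

Call:
{"method": "drive_tool", "body": {
  "moves": [
    {"x": -0.5, "y": 0, "z": 0, "rx": 0, "ry": 0, "rz": 0},
    {"x": -1, "y": 0, "z": 0, "rx": 0, "ry": 0, "rz": 0},
    {"x": -1, "y": 0, "z": 0, "rx": 0, "ry": 0, "rz": 0}
  ]
}}

```text
clock: 16.82
tcp_pos: [0.5565, -0.1437, 0.0236]
tcp_rot: [3.141, -0.004, 2.988]
force: [-12.0, -1.2, 5.6]
width: -0.002
finger_force: 1.4
```

Rigid stop reached: 12 N with no further travel. I back off and check.

Call:
{"method": "drive_tool", "body": {
  "moves": [
    {"x": 10, "y": 0, "z": 0, "rx": 0, "ry": 0, "rz": 0},
    {"x": 40, "y": 0, "z": 0, "rx": 0, "ry": 0, "rz": 0},
    {"x": 80, "y": 0, "z": -20, "rx": 0, "ry": 0, "rz": 0},
    {"x": 110, "y": 0, "z": -50, "rx": 0, "ry": 0, "rz": 0},
    {"x": 120, "y": 0, "z": -80, "rx": 0, "ry": 0, "rz": 0},
    {"x": 120, "y": 0, "z": -110, "rx": 0, "ry": 0, "rz": 0},
    {"x": 120, "y": 0, "z": -120, "rx": 0, "ry": 0, "rz": 0},
    {"x": 120, "y": 0, "z": -120, "rx": 0, "ry": 0, "rz": 0},
    {"x": 120, "y": 0, "z": -120, "rx": 0, "ry": 0, "rz": 0},
    {"x": 120, "y": 0, "z": -120, "rx": 0, "ry": 0, "rz": 0},
    {"x": 120, "y": 0, "z": -120, "rx": 0, "ry": 0, "rz": 0},
    {"x": 120, "y": 0, "z": -120, "rx": 0, "ry": 0, "rz": 0}
  ]
}}

```text
clock: 17.82
tcp_pos: [0.4391, -0.1252, 0.1424]
tcp_rot: [3.14, -0.003, 2.988]
force: [0.9, 0.8, -0.5]
width: -0.004
finger_force: 0.0
```

```bash
python3 - <<'E'
from h import *
rel(.44,-.12,.14,2.988)
a=imaging.snapshot("scene")[185:270,195:340,::-1]; b=cv2.imread("pics/scene0.png")[185:270,195:340]; c=cv2.imread("pics/s6.png")[185:270,195:340]
d=lambda p,q:cv2.absdiff(cv2.GaussianBlur(p,(3,3),0),cv2.GaussianBlur(q,(3,3),0)).max(2)>40
print(d(a,b).sum(),d(c,b).sum())
print("\n".join("".join("#" if v else "." for v in r[::2]) for r in d(a,b)[::3]))
E
```

```text
t 17.82 tcp [ 0.4391 -0.1252  0.1424] yaw [ 3.1403e+00 -2.9000e-03  2.9879e+00] j6 -1.96 F [ 0.9  0.8 -0.5]
d [-0.1  5.3  2.4] w [ 0.0013 -0.0029 -0.0001]
774 1934
....................................................................#####
.............................................................######..####
......................................................#######.........###
..............................................############..............#
..............................................#############..............
...............................................#############.............
................................................#############.......#####
................................................#####################....
.................................................##############..........
..................................................##########.............
.........................................................................
.........................................................................
................................................
[... 509 characters left out ...]
..................................
.........................................................................
.........................................................................
.........................................................................
.........................................................................
........................................................................#
........................................................................#
.......................................................................##
.......................................................................##
.......................................................................##
```

```bash
python3 - <<'E'
from h import *
s=status.read_state(); w=imaging.snapshot("wrist"); t=imaging.snapshot("side")
print("tcp px",proj("scene",[s["tcp_pos"],s["tcp_pos"]+[0,0,.08]]).round(0))
V=[.638,-.157,-.1535]
o=cv2.imread("pics/side0.png")[:,:,::-1]
for x in (-.165,-.14,-.12,-.1,-.085,-.08,-.075,-.07,-.06):
    P=place(V,[[x,y,.058] for y in(-.05,-.03,.03,.05)])
    for im,q in((w,wpix(P,s)),(t,proj("side",P)),(o,proj("side",P))): print(x if im is w else "",[im[int(v),int(u)].tolist() if 0<=v<400 else None for u,v in q],end=" | ")
    print()
E
```

```text
tcp px [[297. 171.]
 [297. 147.]]
-0.165 [[46, 118, 97], [47, 118, 98], [48, 118, 99], [48, 119, 98]] |  [[0, 132, 103], [29, 136, 111], [0, 131, 105], [0, 130, 105]] |  [[10, 128, 103], [23, 127, 103], [32, 131, 109], [18, 134, 109]] | 
-0.14 [[47, 118, 98], [38, 75, 65], [32, 31, 32], [48, 119, 98]] |  [[9, 133, 110], [0, 128, 104], [1, 129, 108], [20, 97, 80]] |  [[0, 128, 106], [24, 133, 108], [9, 130, 105], [23, 94, 80]] | 
-0.12 [[34, 35, 35], [32, 32, 33], [33, 33, 35], [33, 32, 34]] |  [[13, 134, 108], [11, 134, 109], [11, 134, 111], [17, 97, 80]] |  [[10, 128, 104], [0, 129, 103], [4, 128, 104], [8, 92, 74]] | 
-0.1 [[33, 33, 34], [33, 33, 34], [33, 33, 34], [32, 32, 33]] |  [[91, 94, 92], [89, 94, 93], [0, 130, 109], [4, 103, 84]] |  [[84, 92, 84], [93, 94, 93], [16, 127, 106], [15, 102, 80]] | 
-0.085 [[33, 33, 34], [32, 32, 32], [32, 31, 32], [31, 32, 32]] |  [[94, 95, 93], [94, 91, 87], [87, 105, 98], [22, 129, 104]] |  [[85, 89, 88], [93, 94, 96], [82, 98, 90], [19, 127, 105]] | 
-0.08 [[34, 34, 34], [33, 32, 33], [34, 33, 34], [34, 35, 34]] |  [[95, 97, 93], [95, 95, 93], [93, 96, 90], [47, 113, 94]] |  [[89, 88, 86], [93, 94, 91], [89, 91, 90], [44, 111, 94]] | 
-0.075 [[34, 33, 34], [30, 31, 32], [32, 32, 33], [33, 33, 34]] |  [[108, 111, 109], [106, 107, 107], [102, 103, 103], [84, 108, 102]] |  [[108, 110, 108], [107, 108, 106], [95, 97, 93], [85, 107, 97]] | 
-0.07 [[33, 33, 33], [33, 32, 33], [34, 34, 35], [35, 35, 36]] |  [[121, 123, 121], [140, 142, 138], [138, 141, 137], [136, 137, 135]] |  [[119, 119, 117], [137, 140, 136], [139, 140, 138], [133, 133, 131]] | 
-0.06 [[31, 31, 32], [31, 31, 32], [31, 30, 31], [32, 32, 33]] |  [[150, 153, 147], [139, 142, 139], [149, 151, 146], [156, 158, 154]] |  [[143, 144, 140], [140, 143, 140], [148, 150, 145], [152, 155, 151]] |
```

The side view of the drawer area matches the original closed state pixel for pixel, so the drawer is shut and latched. I hand the job in.

```bash
python3 -c "
from cell import ctrl
print(ctrl.finish_job())"
```

```text
the job is handed in; nothing more can be done
None
```

The job is handed in: the plate was pressed and the drawer sprang out, then the knob was twisted, pulled off and set in the drawer, and the drawer was pushed to its stop and stayed shut in the camera check; no verdict came back.

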